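Turn the jar carousel at the food-pantry counter

ROBOT

A 7-joint arm with a two-finger parallel gripper is mounted at the origin on the work surface. World frame = base frame: x ahead of the robot, y to its left, z up, the work surface at z = 0. Lengths are in m, angles in rad, forces in N, time in s.
With the tool pointing down it reaches from about 0.4 to 0.85 m from the base axis. Payload 4.5 kg.
Tool frame: the origin (TCP) lies midway between the tips of the shut fingers; the grasp point (between the pads) lies 19 mm behind it; z points along the fingers, y is the line along which they close (so a half turn about z gives the same grasp; the last joint's range is limited). The gripper opens to 85 mm and grips with 20 to 120 N. Pads are 22 mm wide; open, the fingers measure 114 mm over their backs; the gripper's body (76 mm by 85 mm) begins 54 mm behind the grasp point. The pads swing forward as they close: fully open they stand 13 mm farther back than shut.
Start: joints at [1.189, 0.689, -0.195, 1.565, 0.157, 0.902, -0.215], TCP at [0.252, -0.572, 0.231] pointing down, gripper open.
Joint ranges: [-3.01, 3.01], [-0.46, 2.08], [-1.47, 1.51], [0.13, 2.56], [-1, 4.14], [0.04, 2.09], [-2.66, 2.66]. Speed limits (rad/s): [2.57, 2.57, 3.14, 3.14, 3.14, 3.14, 3.14].

INTERFACE

Orientations are given as a rotation vector (axis times angle).
In Python, from plant import * gives the robot as it stands. The module is installed in compiled form; this text tells all that it offers. Calls block until the motion is done:
- movep(position, orientation): joint-space move of the TCP to a pose.
- line_to(position, speed=0.15, orientation=None): straight line of the TCP; orientation=None keeps the orientation; speed is the mean speed in m/s.
- move_joints(angles): joint-space move.
- gripper_to(opening): finger opening in m; the grip force is fixed at half the most; returns when the fingers have stopped.
- hold(seconds).
- solve_ik(position, orientation): joint angles nearest the present ones, or None.
- get_image(name): name is "scene" or "top" or "wrist"; returns a dict with "color" (480x640x3 uint8, red, green, blue), "fx", "fy", "cx", "cy" (pixels), "k1" (the pictures are not rectified: a ray, as slopes to the right and down, at radius r is drawn at 1 + k1 r^2 times it, then the intrinsics apply), "world_from_camera" (4x4, takes a point from camera to world coordinates). Camera axes: x right, y up, looking along -z (the intrinsics and any distortion apply to the point x, -y, -z); pixel columns grow to the right and rows downward; lengths in m; the calibration is good to about 2 mm. A picture is of the moment at which its call begins. There is no depth.
A pose or a line that the arm cannot do raises IKError and nothing moves.
- hand_in(): hands the job in; it is judged then, once.
Readings, each from a call of its own:
- current_time(): time.
- current_q(): joint angles.
- current_joint_vel(): joint speeds.
- current_joint_torque(): joint torques, N m.
- current_tool_pos(): TCP position.
- current_orientation(): TCP orientation.
- current_force(): force on the tool from outside, world axes, zero at the start.
- current_ft_torque(): the same for the moment, N m.
- current_gripper_width(): finger opening in m.
- current_grip_force(): force on a finger pad.
Only numpy, scipy, OpenCV 4.12 (cv2) and the standard library are available. Lean on these libraries where they do the work, as an engineer would, in place of code of your own. Each camera call takes 0.05 s, during which the arm holds its last target. There are 200 camera calls.

TASK

Turn the jar carousel by pushing the posts on its rim with your fingertips, until the jar with the yellow lid stands at the front, right in line with the red pointer; leave the carousel at rest and take your hand away. Do not touch or lift any of the jars: they must stay standing in their places on the carousel, and everything else on the counter stays where it is.

Things in the scene. Friction and masses are not known exactly. Their poses are not given: they have to be found in the camera images.
- stand: dark steel foot of the carousel, fixed to the counter, a 220 mm disc under the round white platter. Origin on the counter, on the vertical turning axis; z up; its -x axis points to the front, where the red pointer is. The platter is 280 mm across, its top 50 mm above the counter. Eight round green finger posts, 16 mm thick and 45 mm tall (tops 95 mm above the counter), stand on the platter evenly every 45 degrees, 130 mm from the axis
- pointer (a point): red diamond-shaped front pointer of the stand, 36 mm square, its top 35 mm above the counter, 172 mm from the turning axis, just outside the platter; does not turn. The point is the centre of its top
- carousel (a joint): turn of the platter about its vertical axis, rad, counter-clockwise from above positive, starting near 0 and free to turn most of a turn either way (stops at -6.28 and 6.28). At value q the eight posts stand at angles q + k x 45 degrees (k = 0 to 7) from the stand's +x axis. It takes about 2 to 3 N at a post to turn it slowly, and it stays where it is left, without coasting; the jars ride round with it
- post0 (a point): middle of the height of the green post k = 0 on the platter, 72.5 mm above the counter
- jar_yellow: closed glass jar with a yellow lid, 56 mm across, 60 mm tall, standing loose on the carousel about 65 mm from its centre; origin at the centre of its underside (50 mm above the counter). It alone has a yellow label too; this is the jar to bring to the front
- jar_green: closed glass jar with a green lid, 56 mm across, 60 mm tall, standing loose on the carousel about 65 mm from its centre; origin at the centre of its underside (50 mm above the counter). Not to be touched
- jar_blue: closed glass jar with a blue lid, 56 mm across, 60 mm tall, standing loose on the carousel about 65 mm from its centre; origin at the centre of its underside (50 mm above the counter). Not to be touched
- jar_white: closed glass jar with a white lid, 56 mm across, 60 mm tall, standing loose on the carousel about 65 mm from its centre; origin at the centre of its underside (50 mm above the counter). Not to be touched
- tin_a: food tin with a pale top and a red label, 74 mm across, 110 mm tall, standing on the counter left of the carousel; origin at the centre of its underside. Leave alone
- tin_b: food tin with a pale top and a blue label, as tin_a. Leave alone
- choc_box: flat gold chocolate box, 80 x 160 x 30 mm (x, y, z), lying right of the carousel; origin at the centre of its underside. Leave alone
- marker: grey marker pen with a black cap, 130 mm long (along its x), 17 mm thick, lying on the counter right of the carousel; origin at the centre of its underside. Leave alone

How it is judged:
On the way, in this order (a step that is already met when the one before it is completed fails the run):
1. the fingers push the carousel (contact force between the fingers and stand above 0.3 N), for 0.05 s.
2. the yellow-lidded jar comes to the front pointer (y of jar_yellow in the frame of stand between -0.014 and 0.014 m and x of jar_yellow in the frame of stand below -0.05 m), for 0.2 s.
At the end, for the whole second after the job is handed in: yellow-lidded jar centre within 14 mm of the line from the axis to the pointer, on its side; carousel at rest (under 0.05 rad/s); all jars upright on the platter, 45 to 85 mm from the axis; tins, box and marker within 20 mm of their starts (all of step 2 and velocity of joint carousel between -0.05 and 0.05 rad/s and angle between each of jar_yellow, jar_green, jar_blue, jar_white's own z axis and vertical below 0.1 rad and horizontal distance between jar_yellow and stand between 0.045 and 0.085 m and height (world z) of jar_yellow between 0.044 and 0.056 m and horizontal distance between jar_green and stand between 0.045 and 0.085 m and height (world z) of jar_green between 0.044 and 0.056 m and horizontal distance between jar_blue and stand between 0.045 and 0.085 m and height (world z) of jar_blue between 0.044 and 0.056 m and horizontal distance between jar_white and stand between 0.045 and 0.085 m and height (world z) of jar_white between 0.044 and 0.056 m and distance of each of tin_a, tin_b, choc_box, marker from where it was at the start of the episode below 0.02 m); the robot touches nothing.
It fails at once if a jar is touched by the robot (contact force between any of the fingers, the arm and jar_yellow above 0.5 N or contact force between any of the fingers, the arm and jar_green above 0.5 N or contact force between any of the fingers, the arm and jar_blue above 0.5 N or contact force between any of the fingers, the arm and jar_white above 0.5 N).
It fails at once if a jar is lifted or carried (height (world z) of any of jar_yellow, jar_green, jar_blue, jar_white above 0.062 m).
It fails at once if a jar is tipped (angle between any of jar_yellow, jar_green, jar_blue, jar_white's own z axis and vertical above 0.3 rad).
It fails at once if a tin, the chocolate box or the marker is moved (distance of any of tin_a, tin_b, choc_box, marker from where it was at the start of the episode above 0.02 m).
It also fails if it takes over 58 s, if anything falls off the work surface, if the arm or the gripper's body presses on something with over 40 N, if the wrist force passes 120 N, or if a joint passes its speed limit or range.

## Working session

There is one attempt and no reset: what is moved stays moved. The work goes in short steps, each a Python script; the robot and the scene stay as the last script left them, time stands still between calls to the robot, and variables do not carry over. Pictures are saved under pics/ and viewed, at most 10 in all, crops included, and the job is handed in when it is done.

```bash
mkdir -p pics; python3 - <<'E'
from plant import *
import cv2
for n in("top","scene"):
    i=get_image(n); cv2.imwrite(f"pics/{n}0.png",i["color"][:,:,::-1])
    print(n,i["fx"],i["cx"],i["cy"],i["k1"],i["world_from_camera"].round(3).tolist())
print(current_time(),current_orientation())
E
```

```text
top 599.5699040159229 313.6958685854485 239.9020093261877 -0.01463051091134484 [[-0.011, 0.997, -0.071, 0.473], [-1.0, -0.01, 0.009, 0.02], [0.008, 0.071, 0.997, 1.411], [0.0, 0.0, 0.0, 1.0]]
scene 452.0092705310913 323.80263183016655 235.30628183153487 -0.03951217561096379 [[0.909, -0.351, 0.225, 0.806], [0.417, 0.778, -0.47, -0.499], [-0.01, 0.522, 0.853, 1.056], [0.0, 0.0, 0.0, 1.0]]
0.1 [-3.07234124e+00 -6.48134464e-01  7.59844242e-04]
```

View pics/top0.png

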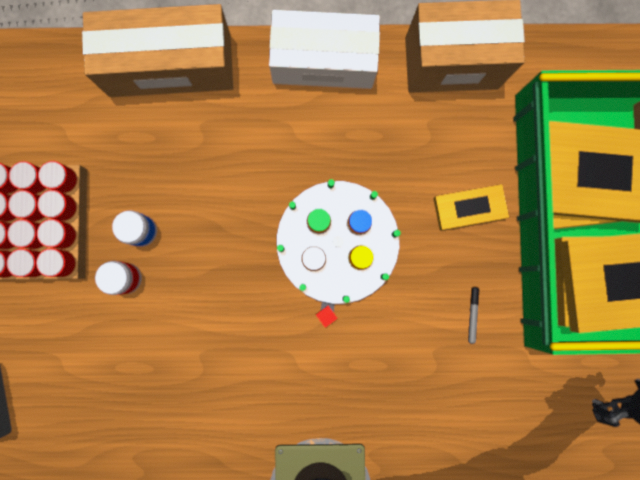

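View pics/scene0.png

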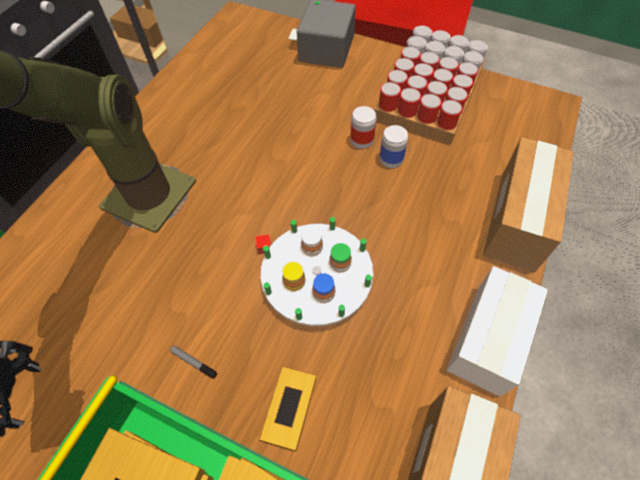

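The top view shows the platter centred near (338,242), the pointer at (326,316) and the yellow lid at (361,257), so the carousel has to turn clockwise. The scene view agrees. Next I'll measure positions.

```bash
cat > h.py <<'E'
from plant import *
import cv2, numpy as np
from scipy.spatial.transform import Rotation as R
from scipy.optimize import least_squares
def cast(i,uv,z):
    K=np.array([[i["fx"],0,i["cx"]],[0,i["fy"],i["cy"]],[0,0,1.]])
    p=cv2.undistortPoints(np.array(uv,float).reshape(-1,1,2),K,np.array([i["k1"],0,0,0,0.]))[:,0]
    T=np.array(i["world_from_camera"]); d=np.c_[p[:,0],-p[:,1],-np.ones(len(p))]@T[:3,:3].T; o=T[:3,3]
    return (o+d*((z-o[2])/d[:,2])[:,None])[:,:2]
RG={"red":((0,8),150,120),"yellow":((24,34),150,120),"green":((45,80),120,50),"blue":((100,125),150,80)}
def blobs(img,c,roi,amin=8):
    h=cv2.cvtColor(img,cv2.COLOR_RGB2HSV); (a,b),s,v=RG[c]
    m=cv2.inRange(h,(a,s,v),(b,255,255)); k=np.zeros_like(m); x0,y0,x1,y1=roi; k[y0:y1,x0:x1]=m[y0:y1,x0:x1]
    n,_,st,ce=cv2.connectedComponentsWithStats(k)
    return [(st[j,4],ce[j]) for j in range(1,n) if st[j,4]>=amin]
def look(roi=(265,170,415,335)):
    i=get_image("top"); im=i["color"]
    g=blobs(im,"green",roi); jar=max(g,key=lambda t:t[0])
    posts=cast(i,[c for a,c in g if a<jar[0]],.09)
    big=lambda c:max(blobs(im,c,roi),key=lambda t:t[0])[1]
    return posts,cast(i,[big("red")],.035)[0],cast(i,[big("yellow")],.108)[0],cast(i,[jar[1]],.108)[0],cast(i,[big("blue")],.108)[0]
def ring(p):
    f=least_squares(lambda c:np.hypot(*(p-c).T)-.13,p.mean(0)); return f.x,np.abs(f.fun).max()
E
python3 - <<'E'
from h import *
p,r,y,g,b=look(); c,e=ring(p)
print(len(p),c,e,"ptr",r,np.hypot(*(r-c)),"y",y,np.hypot(*(y-c)),np.hypot(*(g-c)),np.hypot(*(b-c)))
an=lambda v:np.degrees(np.arctan2(v[1],v[0]))
print(an(r-c),an(y-c),[round(an(q-c),1) for q in p])
for q in p: print(q)
E
```

```text
8 [ 0.56539884 -0.04600525] 0.000599090898811383 ptr [ 0.39604044 -0.01874245] 0.1715387087187511 y [ 0.52745547 -0.09447368] 0.06155394335204917 0.0618674949087848 0.06253219272430002
170.85515383141276 -128.05550882213757 [np.float64(6.8), np.float64(-38.2), np.float64(51.9), np.float64(-83.4), np.float64(96.6), np.float64(-128.5), np.float64(141.6), np.float64(-173.4)]
[ 0.69428387 -0.03058026]
[ 0.6670355  -0.12609634]
[0.64553576 0.05618493]
[ 0.58026571 -0.17489979]
[0.55057612 0.08272025]
[ 0.48456808 -0.14761465]
[0.46376499 0.03444842]
[ 0.43659162 -0.06089665]
```

```bash
cat >> h.py <<'E'
C=np.array([.5654,-.0460])
def pose(deg,z,flip):
    a=np.radians(deg); u=np.array([np.cos(a),np.sin(a),0]); t=np.array([-u[1],u[0],0])*(-1 if flip else 1)
    zz=np.array([0,0,-1.]); M=np.c_[np.cross(t,zz),t,zz]
    return np.r_[C+.131*u[:2],z],R.from_matrix(M).as_rotvec()
E
python3 - <<'E'
from h import *
for f in(0,1):
  for d in (-83.4,-115,-150):
    for z in (.25,.062):
      q=solve_ik(*pose(d,z,f)); print(f,d,z,None if q is None else np.round(q,2))
E
```

```text
0 -83.4 0.25 [ 0.5   0.68 -0.5   1.59  0.37  0.97 -0.01]
0 -83.4 0.062 [ 0.39  0.91 -0.3   1.74  0.46  0.57 -0.08]
0 -115 0.25 [ 0.46  0.56 -0.37  1.81  0.27  0.82 -0.48]
0 -115 0.062 [ 0.34  0.85 -0.19  1.96  0.39  0.37 -0.59]
0 -150 0.25 [ 0.28  0.46 -0.2   2.    0.14  0.69 -1.06]
0 -150 0.062 [ 0.17  0.81 -0.05  2.17  0.21  0.17 -1.12]
1 -83.4 0.25 [-0.01  0.67  0.41  1.62 -0.32  0.91 -2.5 ]
1 -83.4 0.062 [ 0.03  0.93  0.34  1.76 -0.55  0.55 -2.31]
1 -115 0.25 [-0.39  0.92  1.3   1.85 -0.97  1.19 -2.33]
1 -115 0.062 [ 0.    0.89  0.39  1.98 -0.79  0.43 -2.58]
1 -150 0.25 [ 0.87  0.73 -1.25  1.98  0.81  1.06  1.34]
1 -150 0.062 [ 0.73  1.03 -1.05  2.14  1.31  0.88  0.93]
```

```bash
python3 - <<'E'
from h import *
p,o=pose(-83.4,.25,0); movep(p,o); gripper_to(.045)
i=get_image("wrist"); cv2.imwrite("pics/w1.png",i["color"][:,:,::-1])
print(current_time(),current_gripper_width())
E
```

```text
2.5417 0.044926568924364724
```

View pics/w1.png

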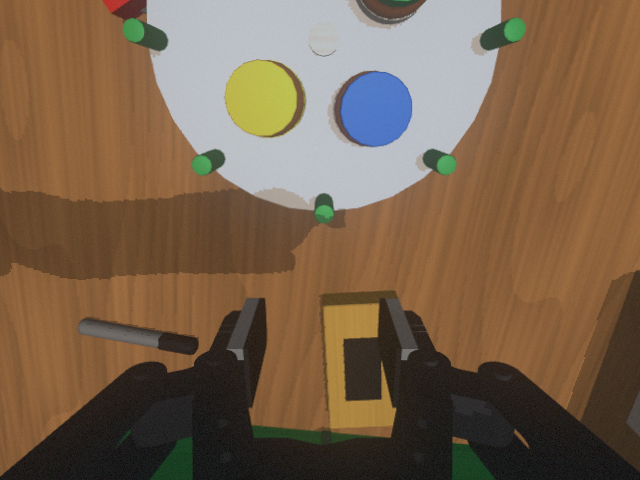

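The post at (324,212) sits on the finger midline, which is about column 322. I'll cross-check its position by ray, then descend and push.

```bash
python3 - <<'E'
from h import *
i=get_image("wrist"); w=cast(i,[[324,213]],.095)[0]; t=pose(-83.4,.25,0)[0]; print(w,t)
if np.hypot(*(w-t[:2]))>.008: raise SystemExit("mismatch")
for z in(.12,.062):
    p,o=pose(-83.4,z,0); line_to(p,.1,o); print(z,current_force().round(2))
for d in np.linspace(-83.4,-147,12)[1:]:
    p,o=pose(d,.062,0); line_to(p,.06,o)
print(current_force().round(2),current_time())
i=get_image("top"); cv2.imwrite("pics/t2.png",cv2.resize(i["color"][150:350,220:460,::-1],None,fx=3,fy=3))
E
```

```text
[ 0.5824336  -0.17328176] [ 0.58045677 -0.17613183  0.25      ]
0.12 [-0.71 -0.09 -0.01]
0.062 [ 0.1   0.4  -0.12]
[ 0.34 -0.43 -0.05] 8.8083
```

View pics/t2.png

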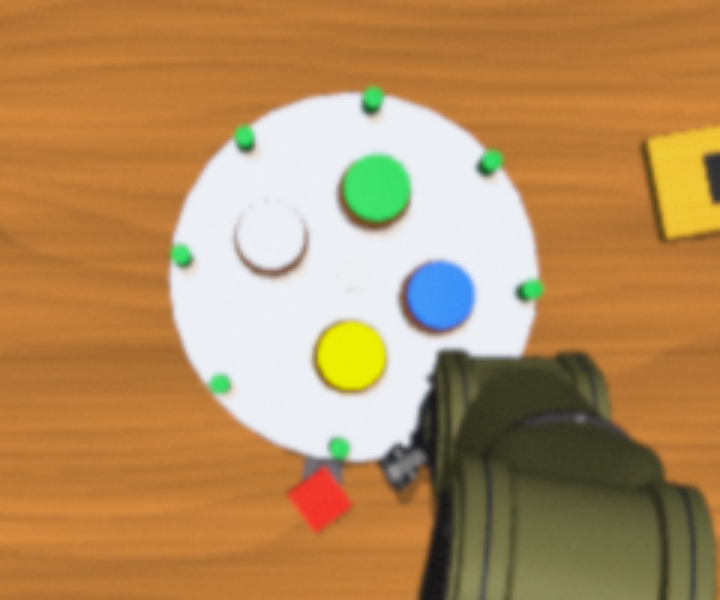

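The carousel has turned: the yellow lid is at crop (350,355) and the pointer at (320,500). The line from the axis to the pointer is a little further clockwise. I'll measure what remains and finish.

```bash
cat >> h.py <<'E'
def err():
    # remaining turn in degrees (negative = clockwise) and lateral offset, about the initially measured centre
    i=get_image("top"); y=max(blobs(i["color"],"yellow",(265,170,400,335)),key=lambda t:t[0])
    y=cast(i,[y[1]],.108)[0]; P=np.array([.3960,-.0187])-C; v=y-C; ex=P/np.hypot(*P)
    l=ex[0]*v[1]-ex[1]*v[0]; return -np.degrees(np.arcsin(l/np.hypot(*v))),l,y,v@ex
E
python3 - <<'E'
from h import *
d=-147
for k in range(3):
    e,l,y,f=err(); print(e,l*1e3,y,f,current_time())
    if abs(l)<.0012: break
    d+=e; p,o=pose(d,.062,0); line_to(p,.03,o); hold(.3)
E
```

```text
-3.882207256322629 4.232013290183057 [ 0.50315826 -0.04025592] 0.06236279949106403 8.9083
-0.10471411249898487 0.1143778402035358 [ 0.50359565 -0.03615565] 0.06258335252709686 9.7
```

Aligned. I'll back off so the post is centred between the fingers, lift away and recheck.

```bash
python3 - <<'E'
from h import *
p,o=pose(-145,.062,0); line_to(p,.03,o)
print(err()[:2])
p[2]=.25; line_to(p,.1,o)
movep([.30,-.45,.25],o); hold(.5)
print(err()); p,r,y,g,b=look(); c,e=ring(p); v=y-c; P=(r-c)/np.hypot(*(r-c))
print(len(p),c,e,"lat mm",1e3*(P[0]*v[1]-P[1]*v[0]),[np.hypot(*(q-c)) for q in(y,g,b)],current_force(),current_time())
i=get_image("top"); cv2.imwrite("pics/t3.png",i["color"][:,:,::-1])
E
```

```text
(np.float64(-0.10471411249898487), np.float64(0.0001143778402035358))
(np.float64(-0.10471411249898487), np.float64(0.0001143778402035358), array([ 0.50359565, -0.03615565]), np.float64(0.06258335252709686))
8 [ 0.56521991 -0.04608326] 0.0005168813741700529 lat mm 0.0809551252303857 [np.float64(0.062419369741435325), np.float64(0.06187578966889896), np.float64(0.0627168919930376)] [-0.48920438 -0.05707511  0.57707319] 14.35
```

View pics/t3.png

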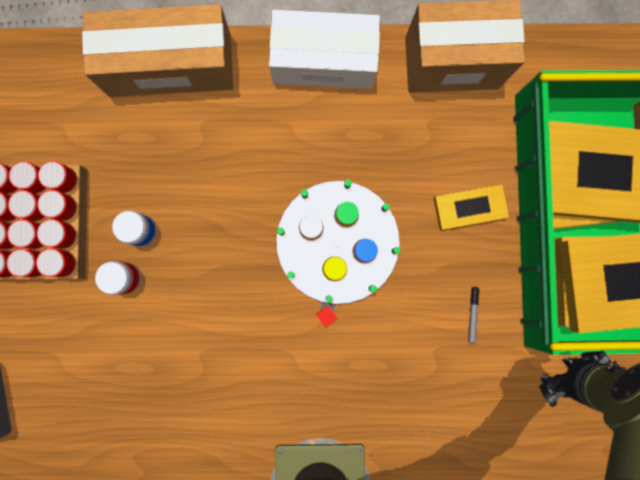

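The yellow lid at (335,268) lies on the line from the axis (338,242) to the pointer (326,316). Everything else is where it started, and the arm is clear.

```bash
python3 -c "
from plant import *
print(hand_in())"
```

```text
the job is handed in; nothing more can be done
None
```

The yellow-lidded jar is at the front, about 0.1 mm off the pointer line by camera, with the carousel at rest and the hand clear; I handed the job in at about 14 s on the robot's clock, and no verdict came back.

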